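# Proof-pull a soldered hanger on the spring tester

## Robot

A 6-joint arm with a two-finger parallel gripper is mounted at the origin on the work surface. World frame = base frame: x ahead of the robot, y to its left, z up, the work surface at z = 0. Lengths are in m, angles in rad, forces in N, time in s.
With the tool pointing down it reaches from about 0.375 to 0.9 m from the base axis. Payload 3.1 kg.
Tool frame: the origin (TCP) lies on the centre line of the jaws, within the pads' length; the fingertips stand 25 mm ahead of it and the grasp point (between the pads) lies 6 mm ahead of it (manip.tips_ahead is the distance from the TCP to the fingertips, in m); z points along the fingers, y is the direction in which the jaws open and shut (so a half turn about z gives the same grasp; the last joint's range is limited). The gripper opens to 85 mm and grips with 20 to 120 N. Pads are 22 mm wide; open, the fingers measure 114 mm over their backs; the gripper's body (76 mm by 85 mm) begins 54 mm behind the grasp point. The pads swing forward as they close: fully open they stand 13 mm farther back than shut.
Start: joints at [-1.377, 0.527, 1.433, -0, 1.181, -0.178], TCP at [0.228, -0.582, 0.222] pointing down, gripper open.
Joint ranges: [-3.08, 3.08], [-0.75, 2.2], [0.22, 2.44], [-1.43, 4.57], [0, 2.65], [-2.85, 2.85]. Speed limits (rad/s): [2.79, 2.79, 3.14, 3.14, 3.14, 3.14].

## Interface

Orientations are given as a unit quaternion [x, y, z, w].
In Python, from station import manip gives the robot as it stands.
- The arm moves only by the tool play_rows, never from a script. Its argument "steps" is a list that holds one entry, the list of rows, each a list of 6 numbers: the shift along the tool's x, y, z in m, then the turn, a rotation vector about the tool's x, y, z in degrees. In form: [[[x, y, z, rx, ry, rz], ...]]. A call has 1 to 10 rows; each row shifts and turns the commanded pose from where the row before left it, along the tool's axes as they then stand; what a row does not reach is not made up. A row lasts 1/8 s, in which the tool goes at most 62.5 mm and 10.7 degrees, less where a joint would pass 70% of its speed; a pose out of reach is approached as far as the arm can. A call is refused whole if a number of a shift passes 0.0625 or a number of a turn 10.7, either way. A call with a gripper value outside its range is refused whole. "fingers" is the opening, from 0 (shut) to 1 (fully open), set as the call begins (left out, the last holds). The fingers move at their own pace and stop on an object; "squeeze" is the grip in N (left out, the last holds). Time passes only in rows, so rows that do not move let the fingers close. It gives the time, the measured TCP pose, the force and the opening at its end, in the units of the state.
- manip.sense(): the state, without advancing time (a new reading comes with each control period).
- manip.snapshot(name): name is "scene" or "top" or "wrist"; returns a dict with "img" (400x640x3 uint8, red, green, blue), "K" (3x3 intrinsics, pixels), "k1" (the pictures are not rectified: a ray, as slopes to the right and down, at radius r is drawn at 1 + k1 r^2 times it, then the intrinsics apply), "world_from_camera" (4x4, takes a point from camera to world coordinates). Camera axes: x right, y down, z forward; pixel columns grow to the right and rows downward; lengths in m; the calibration is good to about 2 mm. A picture is of the moment at which its call begins. There is no depth.
- manip.sign_off(): hands the job in, once; it reports no verdict.
Trained networks look in a picture, given as the dict that the camera call returned (one of the last four; its "shot" number tells which), for a name from the list of things; names that differ only in an ending like _2 or _b are one class to them, and where a whole thing is asked for, a point or a joint stands for the part that bears it (a point fixed in the world has none). Each returns a list of dicts, best first, with "score" (0 to 1); they miss things now and then, are a little off and sometimes report something else, mostly with a low value. They report only what shows in the picture. A call takes as long as a camera call. They do not tell look-alikes from the thing itself.
- manip.regions_of(label, picture): "pixels" (400x640 bool, what is visible of it) and "rect" ([left, top, right, bottom] in pixels, round what is visible of it).
- manip.pinpoint(label, picture): "point" ([column, row] in pixels: a listed point, or the origin of a listed thing).
The state is a dict: "t": time; "q": joint angles; "qd": joint speeds; "tau": joint torques, N m; "tcp_pos": TCP position; "tool_rot": TCP orientation; "force": force on the tool from outside, world axes, zero at the start; "ft_torque": the same for the moment, N m; "finger_gap": opening from 0.0 (shut) to 1.0 (fully open).
Only numpy, scipy, OpenCV 4.12 (cv2) and the standard library are available. Lean on these libraries where they do the work, as an engineer would, in place of code of your own. Each camera call takes 0.05 s, during which the arm holds its last target.

## Task

Proof-pull the soldered hanger: pick up the zinc came offcut that has a ring soldered to its end, drop the ring down over the upright pin of the spring pull tester, and draw the offcut straight back, away from the spring tube, until the pointer stands level with the index clip on the scale, without pulling well past it. Keep the load on: the program finishes while the gripper still holds the offcut level against the spring, pulling by the offcut alone and not touching the tester's slide. Leave everything else on the bench where it lies.

Things in the scene. Friction and masses are not known exactly. Their poses are not given: they have to be found in the camera images.
- hanger: the test piece: a bar of silvery zinc came 120 mm long (x), 16 mm wide (y), 18 mm high (z), with a brass ring soldered to its +x end, flush with the underside; 75 to 155 g. Grip the bar across its 16 mm width. Origin: centre of the bar's underside; x points along the bar to the ring, z up. It starts lying flat on the bench with the ring away from the robot, within 0.45 rad of the world x axis
- ring (a point): centre of the hanger's ring at its underside, 87 mm from the hanger's origin along its x. Ring: outer diameter 34 mm, hole 20 mm, 4 mm thick; its axis is z
- tester: spring pull tester fixed to the bench: grey base 312 x 125 x 12 mm, spring tube 42 mm in diameter lying along x towards its +x end (top 62 mm above the bench), in front of it a steel crosshead in a slideway, and along its +y side a scale rail (top 35 mm above the bench). Origin at bench height, 38 mm in front (-x) of the pin's rest position; x runs from the open front end to the spring tube, z up. The pull is along its -x
- crosshead: steel slide of the tester, 42 x 36 mm, flat top 50 mm above the bench, carrying the pin and the pointer; it slides along the tester's -x by up to 82 mm against a spring that draws it home: 3 N at home plus 0.16 N per mm, and about 0.6 N of friction. Nothing latches it. Axes as the tester's; origin at bench height below the pin
- pin_foot (a point): foot of the upright steel pin, at the centre of the crosshead's top, 50 mm above the bench. The pin is 10 mm in diameter and stands 35 mm above this point, the last 10 mm tapering to 4 mm; the ring comes to rest on the crosshead round it. The hole leaves 5 mm of play all round, so the ring's centre lies 5 mm ahead of the pin's in the direction of pull when it draws
- pointer (a point): tip of the thin brass pointer on the crosshead, over the scale rail; it moves with the crosshead and stands abreast of the pin. Axes as the tester's
- index (a point): nose of the dark steel index clip pinched on the outer edge of the scale rail, 10 mm wide along the rail; axes as the tester's. It is set for the job 30 to 62 mm from the pointer's home, towards the tester's -x. The pointer is level with it when the two have the same x in the tester's frame
- index_clip: the index clip itself, fixed during the job; a block 10 mm wide with a brass thumbscrew outside. Origin 5 mm outward (+y) of its nose
- tab_offcut: leave alone: the same came bar, but with a plain square-ended brass tab without a hole, 22 mm wide. Origin: centre of the bar's underside
- plain_offcut: leave alone: the same came bar, 120 x 16 x 18 mm, nothing on its ends. Origin: centre of its underside
- solder_spool: leave alone: spool of solder standing on end, 52 mm across, 40 mm high. Origin: centre of its underside
- nail_tin: leave alone: open tin of horseshoe nails, 95 x 75 x 60 mm. Origin: centre of its underside
- hammer: leave alone: small hammer lying on the bench, 240 mm long along x
- lead_knife: leave alone: lead knife with a wooden handle, 150 mm long along x, 18 mm high
- flux_bottle: leave alone: plastic bottle, 52 mm across, 130 mm high. Origin: centre of its underside
- fid: leave alone: flat wooden fid, 170 mm long along x, 22 mm wide, 8 mm high. Origin: centre of its underside
Mind the look-alikes: they are no part of the job. What is shaped like the hanger but orange or pink is not meant.

How it is judged:
On the way, in this order (a step that is already met when the one before it is completed fails the run):
1. the ring is down over the pin (horizontal distance between ring and pin_foot below 0.008 m and z of ring in the frame of pin_foot below 0.012 m), for 0.2 s.
2. the hanger has drawn the pointer level with the index clip and keeps it there for a second (x of pointer in the frame of index between -0.005 and 0.005 m and contact force between hanger and crosshead above 3 N), for 1 s.
At the end, for the whole second after the job is handed in: the gripper holds the hanger level (0.2 rad, over 35 mm above the bench), its ring round the pin within 12 mm of its foot and pulling over 3 N; the pointer is at rest within 5 mm of the index; the robot does not touch the crosshead; the program finishes while holding (all of step 1 and all of step 2 and angle between hanger's own z axis and vertical below 0.2 rad and height (world z) of hanger above 0.035 m and contact force between the fingers and hanger above 2 N and contact force between each of the arm, the fingers and crosshead below 0.5 N and linear speed of crosshead below 0.02 m/s); the arm keeps its last pose, push and grip.
It fails at once if the pointer is pulled more than 10 mm past the index clip (x of pointer in the frame of index below -0.01 m).
It fails at once if another thing on the bench is moved more than 30 mm (distance of any of tab_offcut, plain_offcut, solder_spool, nail_tin, hammer, lead_knife, flux_bottle, fid from where it was at the start of the episode above 0.03 m).
It also fails if it takes over 56 s, if anything falls off the work surface, if the arm or the gripper's body presses on something with over 40 N, if the wrist force passes 120 N, or if a joint passes its speed limit or range.

## Working session

There is one attempt and no reset: what is moved stays moved. The work goes in short steps, Python scripts to look and compute and a tool call to move; the robot and the scene stay as the last step left them, time stands still between calls to the robot, and variables do not carry over. Pictures are saved under pics/ and viewed, and the job is handed in when it is done.

Besides the shell and the picture viewer there is one more tool, called by a JSON object that holds its "fn" and its "kwargs". play_rows: Moves the arm, as the interface text tells. Its arguments: {"type":"object","properties":{"steps":{"type":"array"},"fingers":{"type":"number"},"squeeze":{"type":"number"}},"required":["steps"]}

```bash
ls; mkdir -p pics
cat > h.py <<'E'
import numpy as np, cv2
from scipy.spatial.transform import Rotation as R
from station import manip
def snap(n,f=None):
    p=manip.snapshot(n)
    if f: cv2.imwrite('pics/'+f,p['img'][:,:,::-1])
    return p
def ray(p,uv):
    K=np.array(p['K']);T=np.array(p['world_from_camera'])
    d=np.array([[(uv[0]-K[0,2])/K[0,0],(uv[1]-K[1,2])/K[1,1]]])
    s=d[0].copy()
    for _ in range(50): s=d[0]/(1+p['k1']*(s@s))
    return T[:3,3],T[:3,:3]@np.array([s[0],s[1],1])
def atz(p,uv,z):
    o,d=ray(p,uv); return o+d*(z-o[2])/d[2]
def tri(obs):
    A=np.zeros((3,3));b=np.zeros(3)
    for p,uv in obs:
        o,d=ray(p,uv);d=d/np.linalg.norm(d);M=np.eye(3)-np.outer(d,d);A+=M;b+=M@o
    return np.linalg.solve(A,b)
def proj(p,X):
    T=np.array(p['world_from_camera']);c=T[:3,:3].T@(np.array(X)-T[:3,3]);s=c[:2]/c[2];s=s*(1+p['k1']*(s@s))
    K=np.array(p['K']);return np.array([K[0,0]*s[0]+K[0,2],K[1,1]*s[1]+K[1,2]])
E
python3 - <<'E'
from h import *
np.set_printoptions(precision=4,suppress=True)
a=snap('top','top0.png');b=snap('scene','scene0.png')
for n in ['hanger','ring','tester','crosshead','pin_foot','pointer','index','tab_offcut','plain_offcut']:
  for nm,p in (('top',a),('scene',b)):
    print(n,nm,[(np.round(r['point'],1),round(r['score'],2)) for r in manip.pinpoint(n,p)][:4])
print(a['world_from_camera'],b['world_from_camera'],a['K'],a['k1'])
print(manip.sense())
E
```

```text
pics
hanger top [(array([175. , 264.7]), 0.77), (array([241. , 256.3]), 0.76), (array([262.3, 205.8]), 0.71)]
hanger scene [(array([364.9, 258. ]), 0.84), (array([486.1, 283.7]), 0.82), (array([421.3, 248.7]), 0.51)]
ring top [(array([242. , 280.1]), 0.66), (array([190.8, 245.5]), 0.6), (array([263.4, 179.2]), 0.47)]
ring scene [(array([339.1, 264.9]), 0.89), (array([436., 240.]), 0.8), (array([455.4, 289.9]), 0.63)]
tester top [(array([352.4, 180.4]), 0.68)]
tester scene [(array([289.5, 219. ]), 0.61), (array([242., 172.]), 0.23)]
crosshead top [(array([348.8, 167.2]), 0.46)]
crosshead scene [(array([279.1, 218.9]), 0.66), (array([298.7, 215.3]), 0.59), (array([296.9, 163. ]), 0.31)]
pin_foot top [(array([350. , 162.6]), 0.45)]
pin_foot scene [(array([278.4, 206.6]), 0.57)]
pointer top [(array([336.4, 169.6]), 0.49)]
pointer scene [(array([290.4, 216.6]), 0.73), (array([381.3, 274.7]), 0.6), (array([277.9, 205.2]), 0.42), (array([270.1, 161. ]), 0.42)]
index top [(array([264.2, 182.2]), 0.34)]
index scene [(array([297.8, 214. ]), 0.51)]
tab_offcut top [(array([228.5, 198.6]), 0.74),
[... 322 characters left out ...]
[[-0.8643  0.2846 -0.4146  1.1837]
 [ 0.5027  0.4655 -0.7284  1.1706]
 [-0.0143 -0.8381 -0.5454  0.9222]
 [ 0.      0.      0.      1.    ]] [[468.0796   0.     319.621 ]
 [  0.     468.0796 200.1964]
 [  0.       0.       1.    ]] -0.0449171625392309
{'t': 1.0, 'q': array([-1.3765,  0.5275,  1.4326,  0.    ,  1.1814, -0.1785]), 'qd': array([ 0.0012,  0.0017,  0.0003, -0.0022,  0.0013, -0.0008]), 'tau': array([  0.0009, -44.2322, -17.8426,  -0.0002,   0.0008,   0.    ]), 'tcp_pos': array([ 0.2277, -0.5821,  0.2224]), 'tool_rot': array([0.9827, 0.1853, 0.    , 0.    ]), 'force': array([-0.7988, -0.5187, -0.5246]), 'ft_torque': array([0.0535, 0.0011, 0.0132]), 'finger_gap': 1.0014417921979917}
```

Run:
```python
import cv2
a=cv2.imread('pics/top0.png');cv2.imwrite('pics/top0c.png',cv2.resize(a[100:310,130:430],None,fx=2.66,fy=2.66,interpolation=cv2.INTER_CUBIC))
a=cv2.imread('pics/scene0.png');cv2.imwrite('pics/scene0c.png',cv2.resize(a[120:345,220:520],None,fx=2.66,fy=2.66,interpolation=cv2.INTER_CUBIC))
```

```text
(no output)
```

View pics/top0c.png

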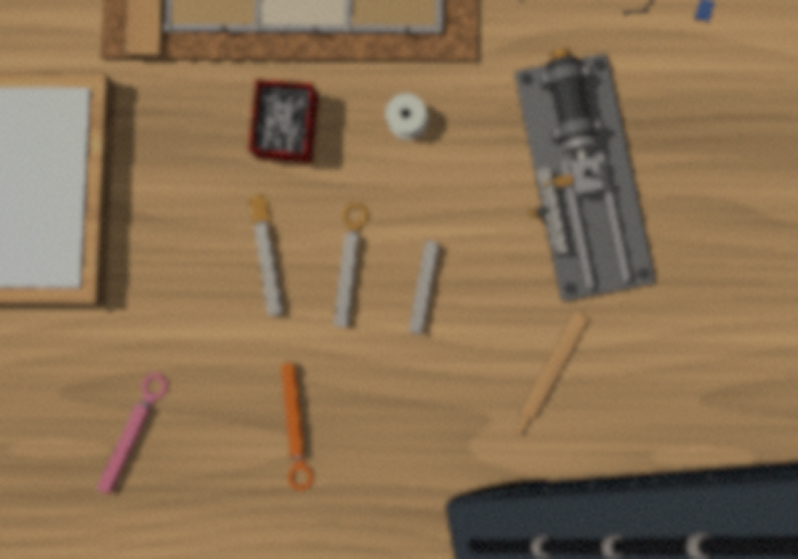

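View pics/scene0c.png

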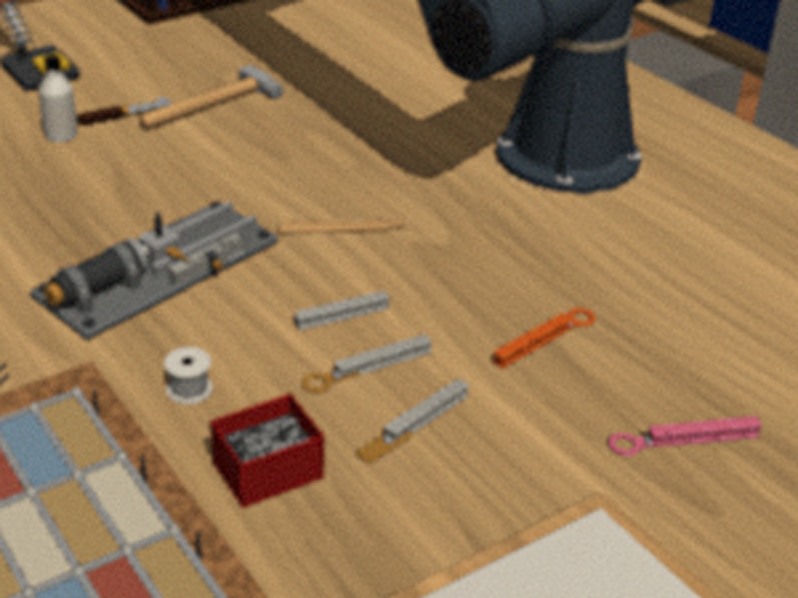

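View pics/top0.png

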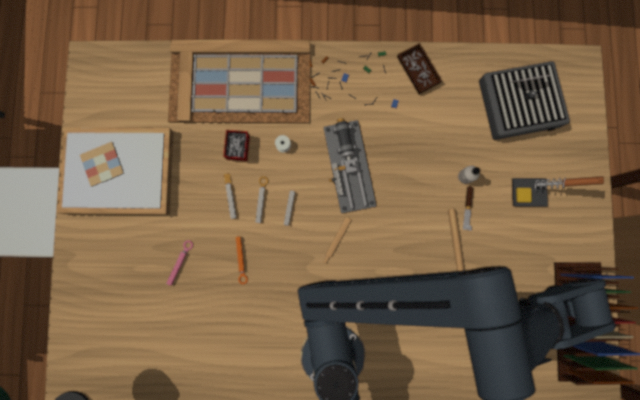

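Candidates in the top picture: the silver bar with ring at (263,181)/(262,206); the silver bar with square tab at (229,198); the plain bar at (290,206); and the pink (180,262) and orange (241,258) look-alikes. The hanger is the silver one at (262,206), since it has a brass ring with a hole. I'll measure it and the tester, and confirm the hanger in a crop.

Run:
```python
from h import *
np.set_printoptions(precision=4,suppress=True)
a=snap('top','top1.png');b=snap('scene','scene1.png')
def show(l,t,s,z):
    print(l,atz(a,t,z),atz(b,s,z) if s is not None else '',tri([(a,t),(b,s)]) if s is not None else '')
show('ring',(263.6,180.8),(339,263.8),.002)
show('bar near',(259.7,221),None,.018)
show('bar far',(262.3,188.7),None,.018)
show('bar',(262.3,205.8),None,.018)
show('pinfoot',(350,162.6),(278.4,206.6),.05)
show('pointer',(336.4,169.6),(290.4,216.6),.035)
for t in [(325.5,127),(357,121),(376,206),(342.5,212)]: print('base corner',atz(a,t,.012))
show('index',(333,181),None,.035)
i=a['img'][165:235,215:310];cv2.imwrite('pics/cand.png',cv2.resize(i,None,fx=8,fy=8,interpolation=cv2.INTER_CUBIC)[:,:,::-1])
print(manip.sense()['t'])
```

```text
ring [0.5939 0.2436 0.002 ] [0.5906 0.2457 0.002 ] [0.5923 0.2447 0.0022]
bar near [0.4526 0.2519 0.018 ]  
bar far [0.5639 0.2455 0.018 ]  
bar [0.5048 0.2441 0.018 ]  
pinfoot [ 0.6513 -0.0542  0.05  ] [ 0.6374 -0.0683  0.05  ] [ 0.6469 -0.0522  0.0626]
pointer [ 0.6295 -0.0087  0.035 ] [ 0.6207 -0.0129  0.035 ] [ 0.6263 -0.0071  0.0408]
base corner [0.7848 0.0295 0.012 ]
base corner [ 0.8074 -0.081   0.012 ]
base corner [ 0.508  -0.1461  0.012 ]
base corner [ 0.4863 -0.031   0.012 ]
index [0.5901 0.0028 0.035 ]  
1.1
```

View pics/cand.png

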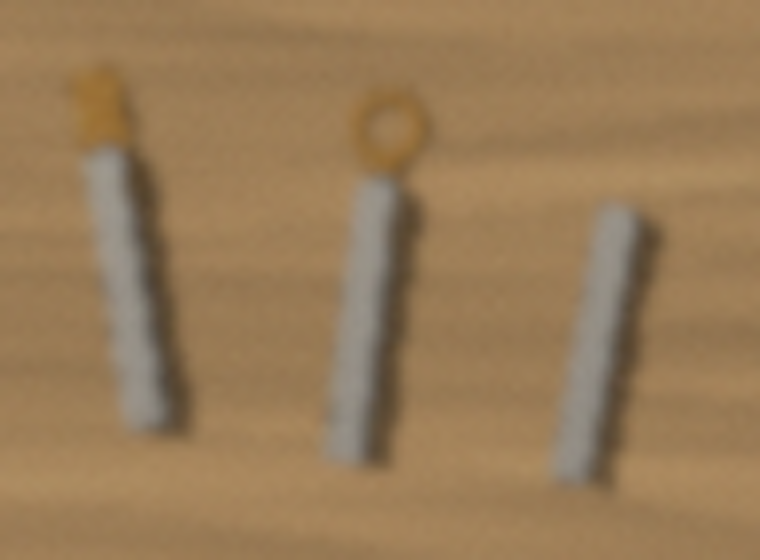

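The crop confirms it: the middle silver bar has the brass ring (ring at crop (390,130), hole visible), the left one has a square tab and the right one is plain. Next I'll work out the move to a view above the hanger.

```bash
cat >> h.py <<'E'
def rel(target_pos=None, target_yaw=None, pos=None, rot=None):
    """total tool-frame shift (in start axes) and rz to reach tool-down pose with x heading yaw"""
    s=manip.sense(); p=s['tcp_pos'] if pos is None else np.array(pos); r=R.from_quat(s['tool_rot'] if rot is None else rot)
    sh=r.inv().apply(np.array(target_pos)-p)
    rv=None
    if target_yaw is not None:
        tr=R.from_matrix(np.array([[np.cos(target_yaw),np.sin(target_yaw),0],[np.sin(target_yaw),-np.cos(target_yaw),0],[0,0,-1.]]))
        rv=np.degrees((r.inv()*tr).as_rotvec())
    return sh,rv
E
python3 - <<'E'
from h import *
np.set_printoptions(precision=4,suppress=True)
w=snap('wrist')
s=manip.sense();r=R.from_quat(s['tool_rot']).as_matrix();T=w['world_from_camera']
print('cam in tool',r.T@(T[:3,3]-s['tcp_pos']),'\n',r.T@T[:3,:3],manip.tips_ahead)
print(rel([.42,-.2,.30],-.11))
print(rel([.45,.245,.28],-.11,[.42,-.2,.30]))
E
```

```text
cam in tool [ 0.0781 -0.0002 -0.151 ] 
 [[ 0.0012 -0.953  -0.3028]
 [ 1.      0.0011  0.0005]
 [-0.0002 -0.3028  0.953 ]] 0.025
(array([ 0.3183, -0.2857, -0.0776]), array([-0.0001, -0.0011, 27.6616]))
(array([ 0.19  , -0.4035,  0.02  ]), array([-0.0001, -0.0011, 27.6616]))
```

{"fn": "play_rows", "kwargs": {"steps": [[[0.04,-0.036,-0.01,0,0,0],[0.04,-0.036,-0.01,0,0,0],[0.04,-0.036,-0.01,0,0,0],[0.04,-0.036,-0.01,0,0,0],[0.04,-0.036,-0.01,0,0,0],[0.04,-0.036,-0.01,0,0,0],[0.04,-0.036,-0.01,0,0,0],[0.04,-0.036,-0.01,0,0,0]]]}}

```text
t: 2.15
tcp_pos: [0.4214, -0.1957, 0.303]
tool_rot: [0.983, 0.185, 0.0, 0.0]
force: [0.8, -0.8, 0.2]
finger_gap: 0.999
```

{"fn": "play_rows", "kwargs": {"steps": [[[0.022,-0.046,0.002,0,0,0],[0.022,-0.046,0.002,0,0,0],[0.022,-0.046,0.002,0,0,0],[0.022,-0.046,0.002,0,0,0],[0.022,-0.046,0.002,0,0,0],[0.022,-0.046,0.002,0,0,0],[0.022,-0.046,0.002,0,0,0],[0.022,-0.046,0.002,0,0,0],[0.014,-0.032,0.002,0,0,0],[0,0,0,0,0,0]]]}}

```text
t: 3.4
tcp_pos: [0.4518, 0.2465, 0.2843]
tool_rot: [0.982, 0.187, 0.0, -0.0]
force: [-0.2, -0.6, -0.7]
finger_gap: 1.0
```

{"fn": "play_rows", "kwargs": {"steps": [[[0,0,0,0,0,9],[0,0,0,0,0,9],[0,0,0,0,0,9],[0,0,0,0,0,0]]], "fingers": 0.55}}

```text
t: 3.9
tcp_pos: [0.452, 0.2434, 0.2845]
tool_rot: [0.999, -0.049, -0.0, 0.0]
force: [-0.1, -0.7, 0.4]
finger_gap: 0.552
```

Run:
```python
from h import *
np.set_printoptions(precision=4,suppress=True)
w=snap('wrist','w1.png')
print(manip.sense())
for n in ['hanger','ring']:
    print(n,[(np.round(r['point'],1),round(r['score'],2), atz(w,r['point'],0)) for r in manip.pinpoint(n,w)][:4])
```

```text
{'t': 3.95, 'q': array([ 0.2764,  0.3029,  1.6295, -0.0004,  1.2093,  1.9442]), 'qd': array([ 0.0045,  0.0034, -0.0027,  0.0008, -0.0027,  0.0017]), 'tau': array([  0.0184, -33.8627, -18.2199,  -0.0014,   0.0017,   0.0601]), 'tcp_pos': array([0.4521, 0.2435, 0.2845]), 'tool_rot': array([ 0.9988, -0.0484,  0.    ,  0.0002]), 'force': array([-0.1557, -0.7684, -1.0031]), 'ft_torque': array([-0.0268,  0.0373,  0.046 ]), 'finger_gap': 0.5496261500361417}
hanger [(array([147.3, 275.6]), 0.91, array([0.2873, 0.5414, 0.    ])), (array([280.4, 235.3]), 0.9, array([0.3369, 0.3183, 0.    ])), (array([310.4, 118.6]), 0.71, array([0.506 , 0.2535, 0.    ])), (array([232.4, 116.5]), 0.38, array([0.5191, 0.3594, 0.    ]))]
ring [(array([158. , 225.4]), 0.93, array([0.3713, 0.5019, 0.    ])), (array([292.2, 283.1]), 0.73, array([0.251 , 0.3108, 0.    ])), (array([306. ,  48.2]), 0.65, array([0.5939, 0.2498, 0.    ]))]
```

View pics/w1.png

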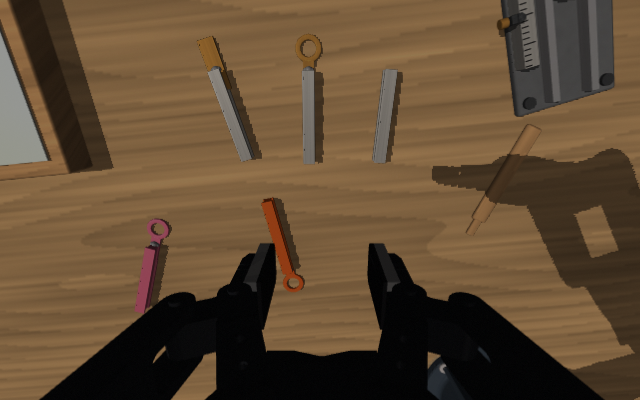

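Run:
```python
import cv2
a=cv2.imread('pics/w1.png');cv2.imwrite('pics/w1c.png',cv2.resize(a[25:175,260:360],None,fx=4,fy=4,interpolation=cv2.INTER_CUBIC))
```

```text
(no output)
```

View pics/w1c.png

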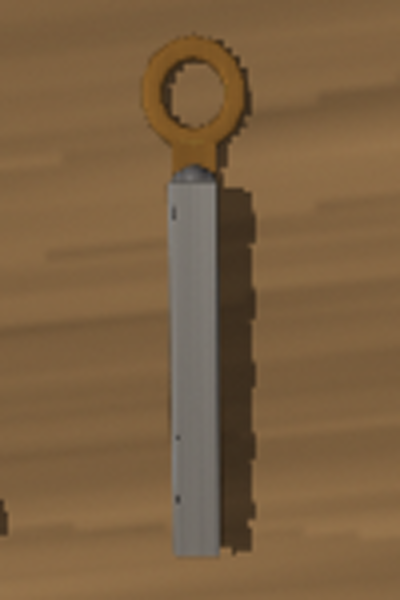

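Run:
```python
from h import *
np.set_printoptions(precision=4,suppress=True)
w=snap('wrist')
f=lambda u,v:(260+(u+.5)/4-.5,25+(v+.5)/4-.5)
A=atz(w,f(192.5,184),.018);B=atz(w,f(196.5,555),.018);C=atz(w,f(194,91),.003)
print(A,B,C,np.linalg.norm(A-B),np.linalg.norm(C-(A+B)/2))
yaw=np.arctan2(*(A-B)[[1,0]]);print(yaw,np.arctan2(*(C-B)[[1,0]]))
o=(A+B)/2;o[2]=.03;print(o)
print(rel(o,yaw), manip.sense()['t'])
```

```text
[0.5656 0.2505 0.018 ] [0.448 0.262 0.018] [0.5942 0.2475 0.003 ] 0.11813082587434276 0.08909631529126044
-0.09779873625826498 -0.09903238211532164
[0.5068 0.2563 0.03  ]
(array([ 0.0532, -0.0176,  0.2545]), array([ 0.0077, -0.003 ,  0.0205])) 4.1
```

{"fn": "play_rows", "kwargs": {"steps": [[[0.01,-0.003,0.034,0,0,0],[0.011,-0.003,0.034,0,0,0],[0.011,-0.004,0.034,0,0,0],[0.011,-0.004,0.034,0,0,0],[0.01,-0.003,0.034,0,0,0],[0,0,0,0,0,0]]]}}

```text
t: 4.85
tcp_pos: [0.5052, 0.2555, 0.112]
tool_rot: [0.999, -0.049, -0.003, 0.001]
force: [-0.1, 0.6, 0.2]
finger_gap: 0.546
```

Run:
```python
from h import *
np.set_printoptions(precision=4,suppress=True)
w=snap('wrist','w2.png')
print(manip.sense()['tcp_pos'],manip.sense()['tool_rot'])
```

```text
[0.5058 0.2558 0.1137] [ 0.9988 -0.0489 -0.0013  0.0005]
```

View pics/w2.png

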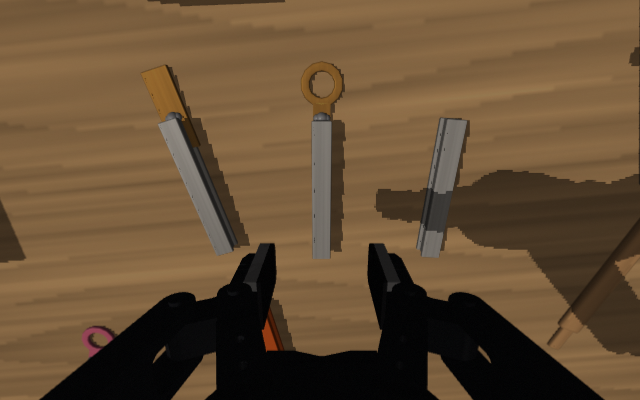

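The bar runs vertically at column 321 with the ring at (322,83). It is centred between the fingertips (272 and 370), so I can go down.

{"fn": "play_rows", "kwargs": {"steps": [[[0,0,0.025,0,0,0],[0,0,0.025,0,0,0],[0,0,0.018,0,0,0],[0,0,0.012,0,0,0],[0,0,0,0,0,0],[0,0,0,0,0,0]]]}}

```text
t: 5.65
tcp_pos: [0.507, 0.2564, 0.0351]
tool_rot: [0.999, -0.049, 0.001, -0.0]
force: [-0.5, -0.2, 0.0]
finger_gap: 0.552
```

Run:
```python
from h import *
w=snap('wrist','w3.png')
s=manip.sense();print(s['tcp_pos'],s['tool_rot'],s['force'])
```

```text
[0.50706439 0.25637548 0.03516821] [ 9.98791519e-01 -4.91417853e-02  7.26544044e-04 -2.43401759e-04] [0.17104917 1.99226106 0.56420503]
```

View pics/w3.png

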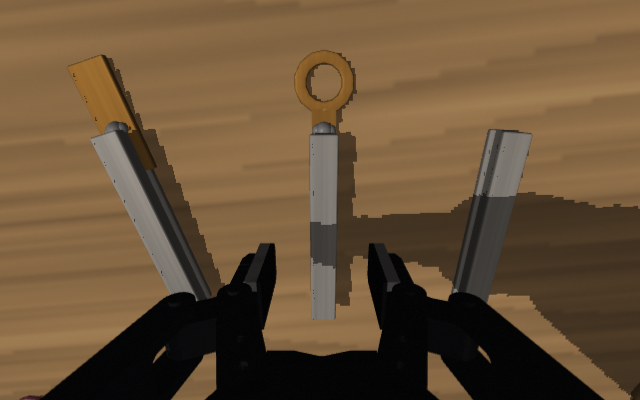

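{"fn": "play_rows", "kwargs": {"steps": [[[0,0,0.005,0,0,0],[0,0,0,0,0,0]]]}}

```text
t: 5.95
tcp_pos: [0.5063, 0.2561, 0.0293]
tool_rot: [0.999, -0.049, -0.0, 0.0]
force: [-0.6, -0.0, -0.1]
finger_gap: 0.552
```

{"fn": "play_rows", "kwargs": {"steps": [[[0,0,0,0,0,0],[0,0,0,0,0,0],[0,0,0,0,0,0],[0,0,0,0,0,0],[0,0,0,0,0,0],[0,0,0,0,0,0]]], "fingers": 0, "squeeze": 70}}

```text
t: 6.7
tcp_pos: [0.5065, 0.2562, 0.0294]
tool_rot: [0.999, -0.049, 0.0, -0.0]
force: [-0.2, 0.0, 0.5]
finger_gap: -0.001
```

{"fn": "play_rows", "kwargs": {"steps": [[[0,0,-0.01,0,0,0],[0,0,-0.02,0,0,0],[0,0,-0.03,0,0,0],[0,0,-0.04,0,0,0],[0,0,-0.05,0,0,0],[0,0,0,0,0,0],[0,0,0,0,0,0]]]}}

```text
t: 7.58
tcp_pos: [0.5059, 0.2561, 0.1797]
tool_rot: [0.999, -0.049, -0.0, 0.0]
force: [-1.5, 0.2, -0.9]
finger_gap: 0.001
```

Run:
```python
from h import *
w=snap('wrist','w4.png')
s=manip.sense();print(s)
for n in ['ring','hanger','pin_foot','pointer','index']:
    print(n,[(np.round(r['point'],1),round(r['score'],2)) for r in manip.pinpoint(n,w)][:3])
```

```text
{'t': 7.625, 'q': array([2.71423317e-01, 5.05099849e-01, 1.62447991e+00, 1.20805707e-05,
       1.01396210e+00, 1.94065658e+00]), 'qd': array([-0.00043757,  0.01953373,  0.00663746, -0.00042228, -0.00088761,
       -0.00112422]), 'tau': array([ 2.28528643e-02, -4.15397501e+01, -1.56514102e+01,  6.50507936e-04,
       -2.19587964e-02, -1.91723399e-05]), 'tcp_pos': array([0.5054671 , 0.25588834, 0.17876756]), 'tool_rot': array([ 9.98788384e-01, -4.92017668e-02, -9.26543741e-04,  3.02306967e-04]), 'force': array([ 0.53040145,  0.36155156, -0.35136078]), 'ft_torque': array([ 0.0235419 , -0.0285263 , -0.00255333]), 'finger_gap': 0.0030124202292849274}
ring [(array([322.7,  88.7]), 0.55)]
hanger [(array([283.8, 308. ]), 0.96), (array([130.2, 354.5]), 0.91), (array([322.4, 171.3]), 0.79)]
pin_foot []
pointer [(array([610.5,  11.5]), 0.81)]
index [(array([608.6,  52.2]), 0.76)]
```

View pics/w4.png

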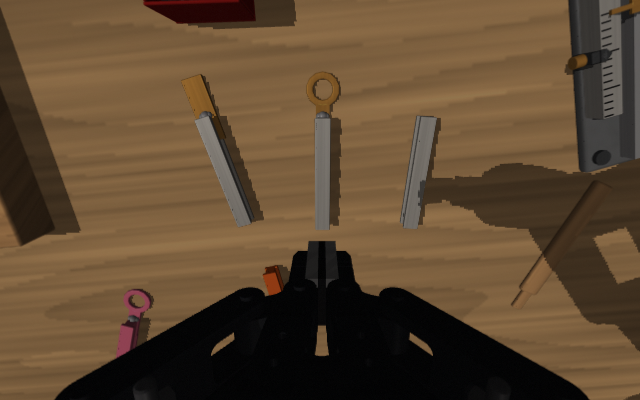

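The fingers shut fully without catching the bar, which still lies in place with its ring at (322,89). I'll check the wrist calibration before trying again.

Run:
```python
from h import *
np.set_printoptions(precision=4,suppress=True)
w=snap('wrist');s=manip.sense()
r=R.from_quat(s['tool_rot'])
print(w['K'],w['k1'],s['tcp_pos'],w['world_from_camera'])
for d in (-.02,0,.006,.025):
  for x in (-.011,.011): print(d,x,proj(w,s['tcp_pos']+r.apply([x,0,d])))
for z in(0,.018): print(z,atz(w,(308.5,114.3),z))
b=snap('scene','s4.png')
cv2.imwrite('pics/s4c.png',cv2.resize(b['img'][60:360,240:520],None,fx=2.6,fy=2,interpolation=cv2.INTER_CUBIC)[:,:,::-1])
```

```text
[[308.6423   0.     321.4255]
 [  0.     308.6423 197.3229]
 [  0.       0.       1.    ]] -0.002027638217441536 [0.506  0.256  0.1784] [[-0.0972 -0.9479 -0.3035  0.5838]
 [-0.9953  0.0928  0.0287  0.2489]
 [ 0.001   0.3049 -0.9524  0.3291]
 [ 0.      0.      0.      1.    ]]
-0.02 -0.011 [322.0736 288.9632]
-0.02 0.011 [322.1582 248.5521]
0 -0.011 [321.9917 267.7745]
0 0.011 [322.0632 231.1922]
0.006 -0.011 [321.9706 262.31  ]
0.006 0.011 [322.0388 226.7443]
0.025 -0.011 [321.912  247.1242]
0.025 0.011 [321.9715 214.4454]
0 [0.5697 0.2633 0.    ]
0.018 [0.5704 0.2625 0.018 ]
```

View pics/s4c.png

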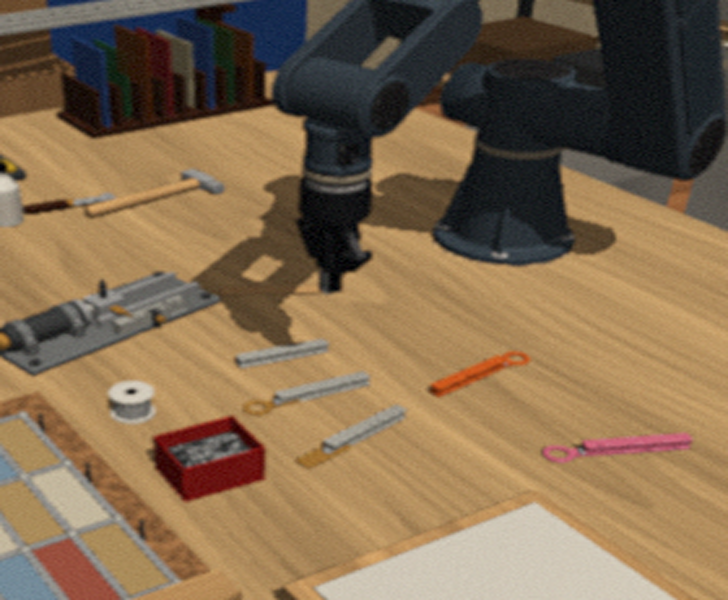

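Run:
```python
from h import *
np.set_printoptions(precision=4,suppress=True)
b=snap('scene','s5.png');a=snap('top','t5.png');w=snap('wrist','w5.png');s=manip.sense();r=R.from_quat(s['tool_rot'])
print(s['tcp_pos'])
for d in (-.15,-.05,-.02,0,.025): print(d,proj(b,s['tcp_pos']+r.apply([0,0,d])),proj(a,s['tcp_pos']+r.apply([0,0,d])))
O=np.array([.5068,.2563,0]);print(proj(b,O),proj(a,O))
def crop(p,n,c,h,k):
    i=p['img'];u,v=int(c[0]),int(c[1]);cv2.imwrite('pics/'+n,cv2.resize(i[max(0,v-h):v+h,max(0,u-h):u+h],None,fx=k,fy=k,interpolation=cv2.INTER_CUBIC)[:,:,::-1])
crop(b,'s5c.png',(370,220),60,5);crop(a,'t5c.png',(262,200),60,5)
```

```text
[0.5064 0.2561 0.1791]
-0.15 [368.5226 162.0561] [243.9565 194.0026]
-0.05 [367.0047 193.6322] [249.4523 198.1921]
-0.02 [366.5721 202.6057] [250.952  199.3352]
0 [366.2892 208.4675] [251.9175 200.071 ]
0.025 [365.9417 215.663 ] [253.0878 200.9629]
[363.8397 257.1088] [259.4605 205.7149]
```

View pics/s5c.png

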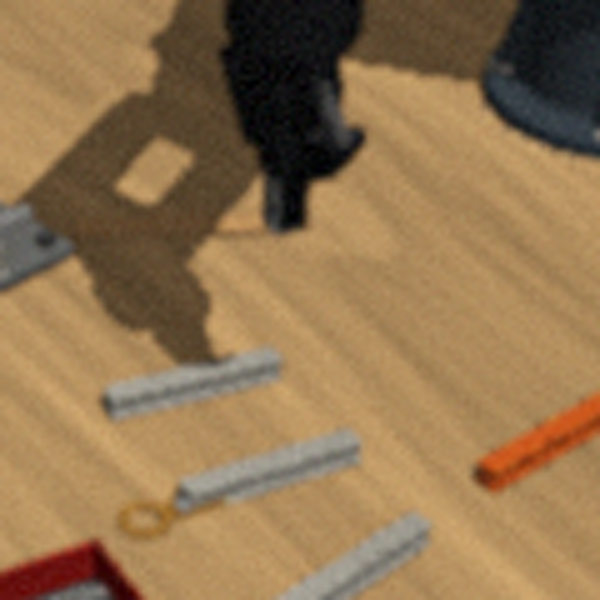

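View pics/t5c.png

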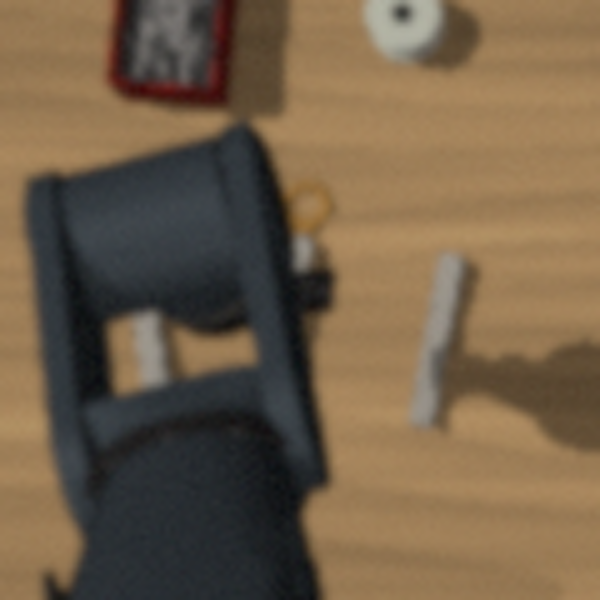

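Seen from both the scene and wrist cameras, the fingertips end about 35 mm higher than the stated 25 mm ahead of the TCP, which is why they closed above the bar. I'll trust the pictures and go down in small steps, watching the force.

{"fn": "play_rows", "kwargs": {"steps": [[[0,0,0,0,0,0],[0,0,0.03,0,0,0],[0,0,0.04,0,0,0],[0,0,0.04,0,0,0],[0,0,0.03,0,0,0],[0,0,0.01,0,0,0],[0,0,0,0,0,0],[0,0,0,0,0,0]]], "fingers": 0.5}}

```text
t: 9.12
tcp_pos: [0.5075, 0.2565, 0.0307]
tool_rot: [0.999, -0.049, 0.001, -0.0]
force: [1.3, -0.4, 0.2]
finger_gap: 0.5
```

Run:
```python
from h import *
np.set_printoptions(precision=4,suppress=True)
b=snap('scene','s6.png');w=snap('wrist','w6.png');s=manip.sense()
print(s['tcp_pos'],s['force'],s['finger_gap'])
i=np.hstack([cv2.resize(b['img'][200:300,310:410],(500,500),interpolation=cv2.INTER_CUBIC)])
cv2.imwrite('pics/s6c.png',i[:,:,::-1])
```

```text
[0.5074 0.2565 0.0308] [ 0.1598  0.0159 -0.068 ] 0.5000339200598669
```

View pics/s6c.png

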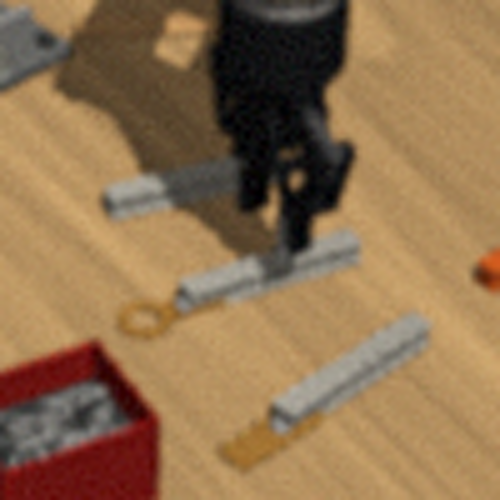

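View pics/w6.png

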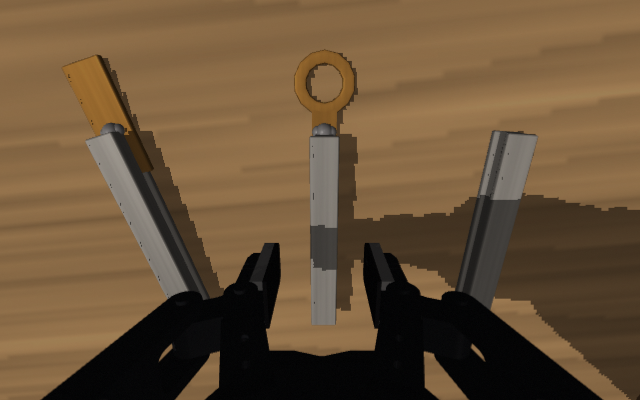

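{"fn": "play_rows", "kwargs": {"steps": [[[0,0,0.008,0,0,0],[0,0,0.008,0,0,0],[0,0,0.006,0,0,0],[0,0,0,0,0,0]]]}}

```text
t: 9.72
tcp_pos: [0.5059, 0.256, 0.0066]
tool_rot: [0.999, -0.049, -0.001, 0.0]
force: [0.7, 0.3, 0.2]
finger_gap: 0.5
```

{"fn": "play_rows", "kwargs": {"steps": [[[0,0,0.004,0,0,0],[0,0,0.003,0,0,0],[0,0,0,0,0,0]]]}}

```text
t: 10.1
tcp_pos: [0.5063, 0.2561, 0.0002]
tool_rot: [0.999, -0.049, -0.0, 0.0]
force: [-0.4, -0.4, 0.2]
finger_gap: 0.498
```

Run:
```python
from h import *
np.set_printoptions(precision=4,suppress=True)
b=snap('scene','s7.png');w=snap('wrist','w7.png');s=manip.sense()
print(s['tcp_pos'],s['force'],s['finger_gap'])
cv2.imwrite('pics/s7c.png',cv2.resize(b['img'][200:300,310:410],(500,500),interpolation=cv2.INTER_CUBIC)[:,:,::-1])
```

```text
[0.5065 0.2562 0.0004] [ 0.9333 -0.3786  1.0235] 0.5012039020449066
```

View pics/s7c.png

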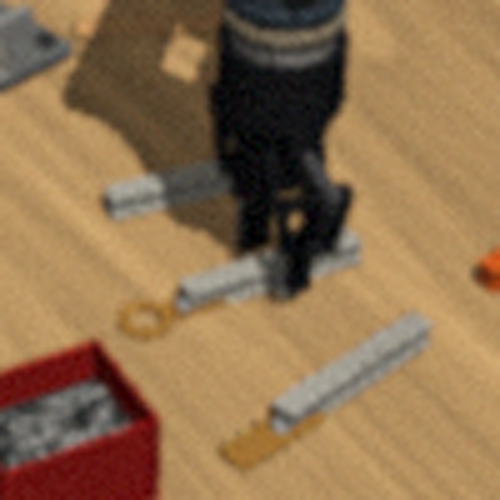

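View pics/w7.png

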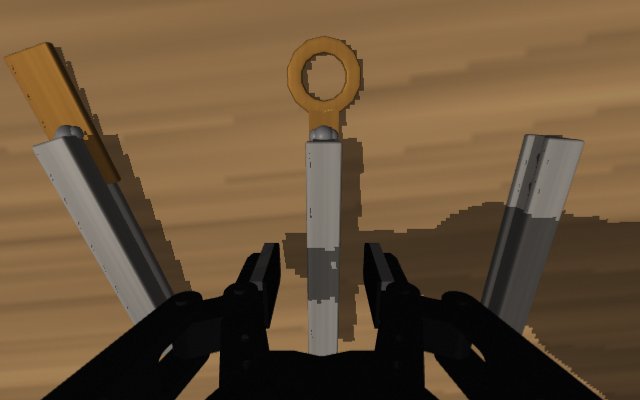

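{"fn": "play_rows", "kwargs": {"steps": [[[0,0,0.004,0,0,0],[0,0,0,0,0,0]]]}}

```text
t: 10.45
tcp_pos: [0.5062, 0.2561, -0.0038]
tool_rot: [0.999, -0.049, -0.0, 0.0]
force: [0.0, 0.3, -0.6]
finger_gap: 0.5
```

{"fn": "play_rows", "kwargs": {"steps": [[[0,0,0,0,0,0],[0,0,0,0,0,0],[0,0,0,0,0,0],[0,0,0,0,0,0],[0,0,0,0,0,0],[0,0,0,0,0,0]]], "fingers": 0, "squeeze": 80}}

```text
t: 11.2
tcp_pos: [0.5065, 0.2562, -0.0033]
tool_rot: [0.999, -0.049, 0.0, -0.0]
force: [-1.8, -0.1, 5.3]
finger_gap: 0.162
```

{"fn": "play_rows", "kwargs": {"steps": [[[0,0,-0.01,0,0,0],[0,0,-0.02,0,0,0],[0,0,-0.03,0,0,0],[0,0,-0.04,0,0,0],[0,0,-0.05,0,0,0],[0,0,0,0,0,0],[0,0,0,0,0,0]]]}}

```text
t: 12.08
tcp_pos: [0.5057, 0.256, 0.146]
tool_rot: [0.999, -0.049, -0.001, 0.0]
force: [0.3, 0.8, -1.7]
finger_gap: 0.159
```

Run:
```python
from h import *
np.set_printoptions(precision=4,suppress=True)
b=snap('scene','s8.png');w=snap('wrist','w8.png');s=manip.sense()
print(s['tcp_pos'],s['tool_rot'],s['force'],s['ft_torque'],s['finger_gap'])
cv2.imwrite('pics/s8c.png',cv2.resize(b['img'][160:290,300:430],(500,500),interpolation=cv2.INTER_CUBIC)[:,:,::-1])
```

```text
[0.5051 0.2558 0.1449] [ 0.9988 -0.0492 -0.0017  0.0006] [-0.0949  0.0113 -1.3516] [-0.0068 -0.0032 -0.0182] 0.15627574405922545
```

View pics/w8.png

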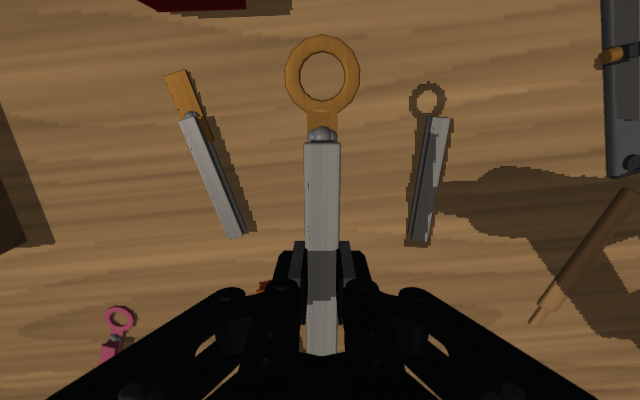

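View pics/s8c.png

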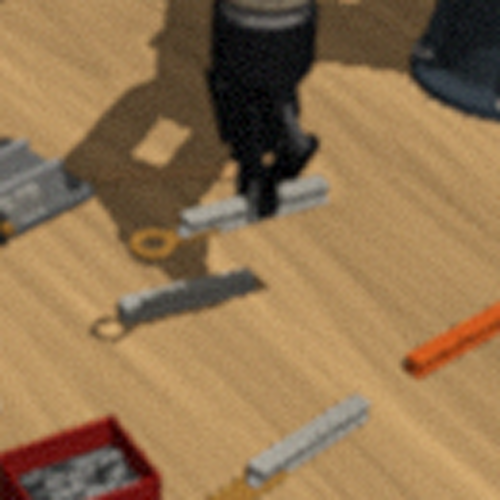

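Gripped and lifted level. The ring is at (322,75) in the wrist picture. Next I'll move to a viewing pose in front of the pin.

Run:
```python
from h import *
np.set_printoptions(precision=4,suppress=True)
w=snap('wrist');s=manip.sense();r=R.from_quat(s['tool_rot'])
P=atz(w,(322,75.5),s['tcp_pos'][2]+.0035+.003);print('ring in tool',r.inv().apply(P-s['tcp_pos']))
P=atz(w,(321.5,142),s['tcp_pos'][2]+.0035+.018);print('bar end in tool',r.inv().apply(P-s['tcp_pos']))
print(s['tcp_pos'],rel([.501,-.084,.145],.206))
```

```text
ring in tool [ 0.0878 -0.0002 -0.0068]
bar end in tool [ 0.0609 -0.0004 -0.0217]
[0.5052 0.2557 0.1447] (array([0.0293, 0.3385, 0.0001]), array([  0.0482,   0.214 , -17.4477]))
```

{"fn": "play_rows", "kwargs": {"steps": [[[0.003,0.03,0,0,0,0],[0.004,0.045,0,0,0,0],[0.004,0.045,0,0,0,0],[0.004,0.045,0,0,0,0],[0.004,0.045,0,0,0,0],[0.004,0.045,0,0,0,0],[0.004,0.045,0,0,0,0],[0.002,0.0385,0,0,0,0],[0,0,0,0,0,0]]]}}

```text
t: 13.35
tcp_pos: [0.5019, -0.086, 0.1453]
tool_rot: [0.999, -0.051, -0.001, -0.0]
force: [0.9, 0.9, -1.0]
finger_gap: 0.158
```

{"fn": "play_rows", "kwargs": {"steps": [[[0,0,0,0,0,-8.7],[0,0,0,0,0,-8.7],[0,0,0,0,0,0],[0,0,0,0,0,0]]]}}

```text
t: 13.85
tcp_pos: [0.5017, -0.0827, 0.1459]
tool_rot: [0.995, 0.102, -0.001, -0.0]
force: [-0.0, -0.6, -1.0]
finger_gap: 0.159
```

Run:
```python
from h import *
np.set_printoptions(precision=4,suppress=True)
w=snap('wrist','w9.png');s=manip.sense()
print(s['tcp_pos'],s['tool_rot'],s['force'],s['ft_torque'],s['finger_gap'])
for n,z in [('ring',0),('pin_foot',.05),('pointer',.035),('index',.035)]:
    print(n,[(np.round(r['point'],1),round(r['score'],2),atz(w,r['point'],z)) for r in manip.pinpoint(n,w)][:3])
```

```text
[ 0.5018 -0.0829  0.1461] [ 0.9948  0.1019 -0.0004 -0.0003] [ 0.0597 -0.2354 -1.3025] [ 0.0005  0.0167 -0.0467] 0.15985840737195425
ring []
pin_foot [(array([321.9,   2.3]), 0.69, array([ 0.6414, -0.0537,  0.05  ]))]
pointer [(array([249.8,   6.9]), 0.74, array([ 0.6314, -0.0009,  0.035 ]))]
index [(array([248.7,  57.1]), 0.92, array([ 0.5971, -0.0047,  0.035 ]))]
```

View pics/w9.png

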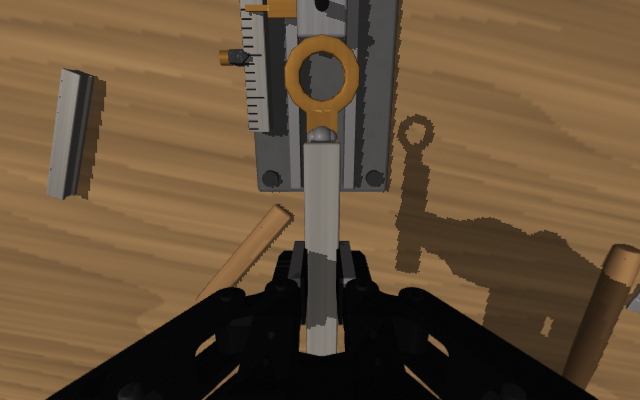

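{"fn": "play_rows", "kwargs": {"steps": [[[-0.01,0,-0.02,0,0,0],[-0.01,0,-0.03,0,0,0],[-0.01,0,-0.03,0,0,0],[0,0,-0.02,0,0,0],[0,0,0,0,0,0],[0,0,0,0,0,0]]]}}

```text
t: 14.85
tcp_pos: [0.4721, -0.0894, 0.2457]
tool_rot: [0.995, 0.102, -0.001, -0.0]
force: [0.2, 0.3, -1.6]
finger_gap: 0.165
```

Run:
```python
from h import *
np.set_printoptions(precision=4,suppress=True)
w=snap('wrist','w10.png');s=manip.sense()
print(s['tcp_pos'],s['tool_rot'])
for n,z in [('ring',0),('pin_foot',.05),('pointer',.035),('index',.035),('crosshead',0),('tester',0)]:
    print(n,[(np.round(r['point'],1),round(r['score'],2),atz(w,r['point'],z)) for r in manip.pinpoint(n,w)][:3])
cv2.imwrite('pics/w10c.png',cv2.resize(w['img'][0:170,220:420],None,fx=4,fy=3.5,interpolation=cv2.INTER_CUBIC)[:,:,::-1])
import pickle;pickle.dump({k:w[k] for k in('K','k1','world_from_camera')},open('w10.pkl','wb'))
```

```text
[ 0.472  -0.0893  0.2454] [ 0.9947  0.1024 -0.001  -0.0006]
ring [(array([ 17.8, 251.4]), 0.8, array([0.256 , 0.3103, 0.    ]))]
pin_foot []
pointer [(array([265.3,   0.6]), 0.9, array([0.6307, 0.0028, 0.035 ])), (array([322.8, 251.8]), 0.4, array([ 0.3632, -0.1137,  0.035 ])), (array([127.9,  99.1]), 0.4, array([0.5042, 0.1387, 0.035 ]))]
index [(array([265.2,  37.3]), 0.67, array([ 0.5972, -0.0022,  0.035 ]))]
crosshead [(array([320.5,   8.3]), 0.79, array([ 0.6439, -0.052 ,  0.    ]))]
tester [(array([319. ,  46.5]), 0.65, array([ 0.6052, -0.0583,  0.    ]))]
```

View pics/w10c.png

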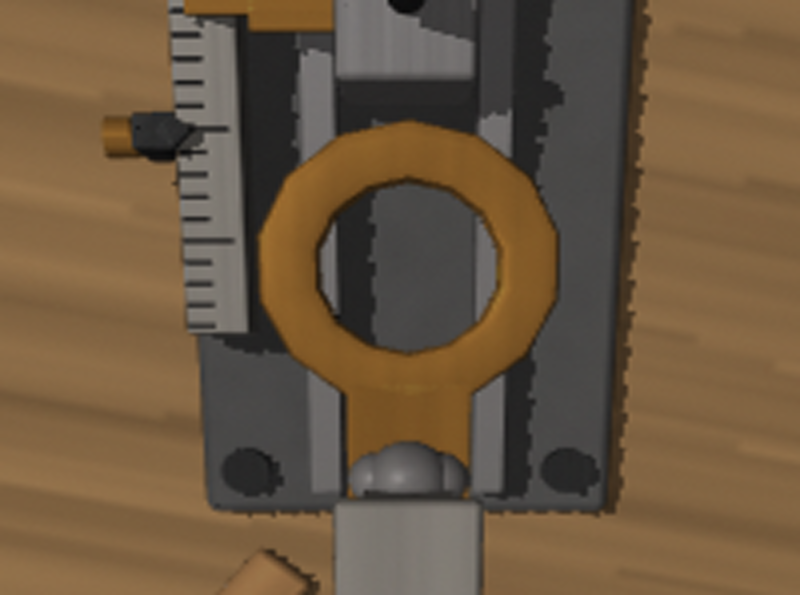

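{"fn": "play_rows", "kwargs": {"steps": [[[0.03,0.02,0,0,0,0],[0.04,0.03,0,0,0,0],[0.03,0.02,0,0,0,0],[0,0,0,0,0,0],[0,0,0,0,0,0]]]}}

```text
t: 15.82
tcp_pos: [0.5838, -0.1373, 0.2456]
tool_rot: [0.995, 0.103, -0.001, -0.001]
force: [-0.0, 0.7, -1.3]
finger_gap: 0.16
```

Run:
```python
from h import *
np.set_printoptions(precision=4,suppress=True)
w=snap('wrist','w11.png');s=manip.sense()
print(s['tcp_pos'],s['tool_rot'])
for n,z in [('ring',0),('pin_foot',.05),('pointer',.035),('index',.035),('crosshead',0),('tester',0)]:
    print(n,[(np.round(r['point'],1),round(r['score'],2),atz(w,r['point'],z)) for r in manip.pinpoint(n,w)][:3])
cv2.imwrite('pics/w11c.png',cv2.resize(w['img'][0:170,140:340],None,fx=4,fy=3.5,interpolation=cv2.INTER_CUBIC)[:,:,::-1])
import pickle;pickle.dump({k:w[k] for k in('K','k1','world_from_camera')},open('w11.pkl','wb'))
```

```text
[ 0.5836 -0.1372  0.2458] [ 0.9947  0.1025 -0.001  -0.0006]
ring []
pin_foot [(array([257.2, 106.7]), 0.95, array([ 0.6381, -0.0547,  0.05  ]))]
pointer [(array([211.4, 136.9]), 0.65, array([ 0.593 , -0.0047,  0.035 ])), (array([211.2, 103.4]), 0.57, array([ 0.6301, -0.0008,  0.035 ]))]
index [(array([211.1, 133.3]), 0.75, array([ 0.597 , -0.0039,  0.035 ])), (array([255.7, 104.2]), 0.73, array([ 0.6394, -0.0498,  0.035 ]))]
crosshead [(array([264.7, 104.3]), 0.6, array([ 0.6396, -0.0537,  0.    ]))]
tester [(array([267.3, 132.1]), 0.61, array([ 0.6069, -0.062 ,  0.    ]))]
```

View pics/w11c.png

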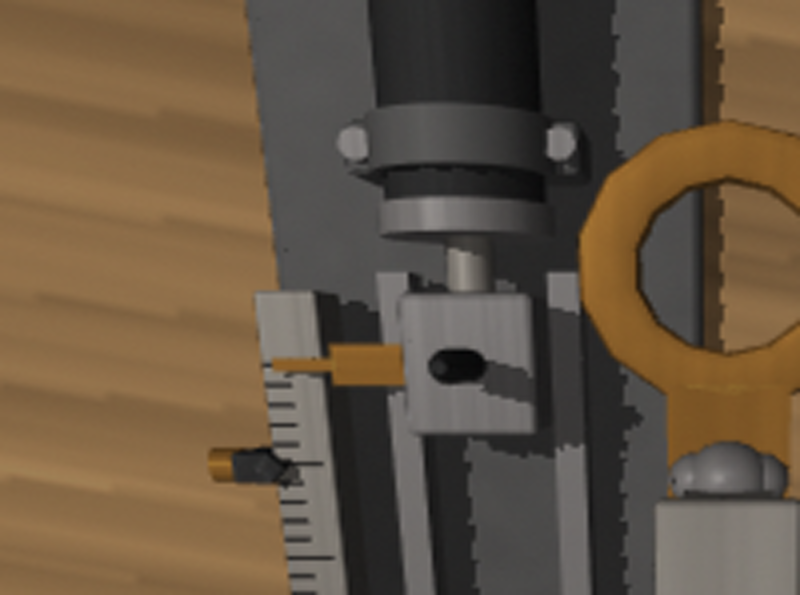

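Run:
```python
from h import *
import pickle
np.set_printoptions(precision=4,suppress=True)
w=pickle.load(open('w11.pkl','rb'));v=pickle.load(open('w10.pkl','rb'))
f=lambda u,y:(140+(u+.5)/4-.5,(y+.5)/3.5-.5)
g=lambda u,y:(220+(u+.5)/4-.5,(y+.5)/3.5-.5)
hd=lambda A,B:np.arctan2(*(A-B)[[1,0]])
print('scale',hd(atz(w,f(258,292),.035),atz(w,f(292,595),.035)))
print('baseL',hd(atz(w,f(248,0),.012),atz(w,f(280,285),.012)))
print('baseR',hd(atz(w,f(697,0),.012),atz(w,f(703,300),.012)))
print('v scale',hd(atz(v,g(170,10),.035),atz(v,g(188,332),.035)),'baseR',hd(atz(v,g(632,0),.012),atz(v,g(606,508),.012)),'baseL',hd(atz(v,g(200,340),.012),atz(v,g(208,500),.012)))
c=np.array([atz(w,f(*q),.05) for q in [(402,295),(532,293),(540,433),(412,433)]]);print(c,c.mean(0),hd(c[0],c[3]),hd(c[1],c[2]),np.linalg.norm(c[0]-c[3]),np.linalg.norm(c[0]-c[1]))
print('pin',atz(w,f(470,367),.05),'pintop',atz(w,f(442,365),.085))
P=atz(w,f(272,365),.036);I=atz(w,f(298,467),.036);I2=atz(v,g(192,135),.036)
print('ptr',P,'idx',I,I2)
for y in(.18,.2,.22):
  t=np.array([np.cos(y),np.sin(y),0]);print(y,(I-P)@t,(I2-P)@t)
```

```text
scale 0.19554458754970883
baseL 0.20161765055561187
baseR 0.21912456563607266
v scale 0.20414011413593114 baseR 0.20989661410139382 baseL 0.20138495251579142
[[ 0.6573 -0.0337  0.05  ]
 [ 0.6649 -0.0672  0.05  ]
 [ 0.6246 -0.0759  0.05  ]
 [ 0.6174 -0.0416  0.05  ]] [ 0.6411 -0.0546  0.05  ] 0.1939641370016473 0.21169832439067113 0.04059752517716957 0.03434587882297133
pin [ 0.6403 -0.0543  0.05  ] pintop [ 0.6415 -0.0543  0.085 ]
ptr [0.6288 0.0028 0.036 ] idx [ 0.5981 -0.0076  0.036 ] [ 0.5967 -0.005   0.036 ]
0.18 -0.03199821918982204 -0.032921420022501785
0.2 -0.03208653186030695 -0.03295364150496002
0.22 -0.03216201034586246 -0.0329726819701923
```

Run:
```python
from h import *
np.set_printoptions(precision=4,suppress=True)
print(rel([.5545,-.0724,.12],.204), manip.sense()['t'])
```

```text
(array([-0.0161, -0.0699,  0.1267]), array([ 0.0032, -0.0069,  0.0784])) 16.175
```

{"fn": "play_rows", "kwargs": {"steps": [[[-0.005,-0.02,0,0,0,0],[-0.006,-0.03,0.01,0,0,0],[-0.005,-0.02,0.03,0,0,0],[0,0,0.04,0,0,0],[0,0,0.03,0,0,0],[0,0,0.016,0,0,0],[0,0,0,0,0,0],[0,0,0,0,0,0]]]}}

```text
t: 17.18
tcp_pos: [0.5558, -0.0727, 0.1215]
tool_rot: [0.995, 0.102, 0.001, 0.0]
force: [0.2, 0.6, -0.1]
finger_gap: 0.162
```

Run:
```python
from h import *
np.set_printoptions(precision=4,suppress=True)
w=snap('wrist','w12.png');s=manip.sense();r=R.from_quat(s['tool_rot'])
print(s['tcp_pos'],s['tool_rot'])
ring=s['tcp_pos']+r.apply([.0878,-.0002,-.0035]);print('ring',ring,proj(w,ring))
print('pin foot/top px',proj(w,[.6405,-.0545,.05]),proj(w,[.6405,-.0545,.085]))
cv2.imwrite('pics/w12c.png',cv2.resize(w['img'][0:170,220:420],None,fx=4,fy=3.5,interpolation=cv2.INTER_CUBIC)[:,:,::-1])
```

```text
[ 0.5559 -0.0728  0.1217] [0.9947 0.1024 0.0013 0.0006]
ring [ 0.6418 -0.0547  0.1254] [322.0973  76.1086]
pin foot/top px [321.0365  86.2799] [321.0388  83.6894]
```

View pics/w12c.png

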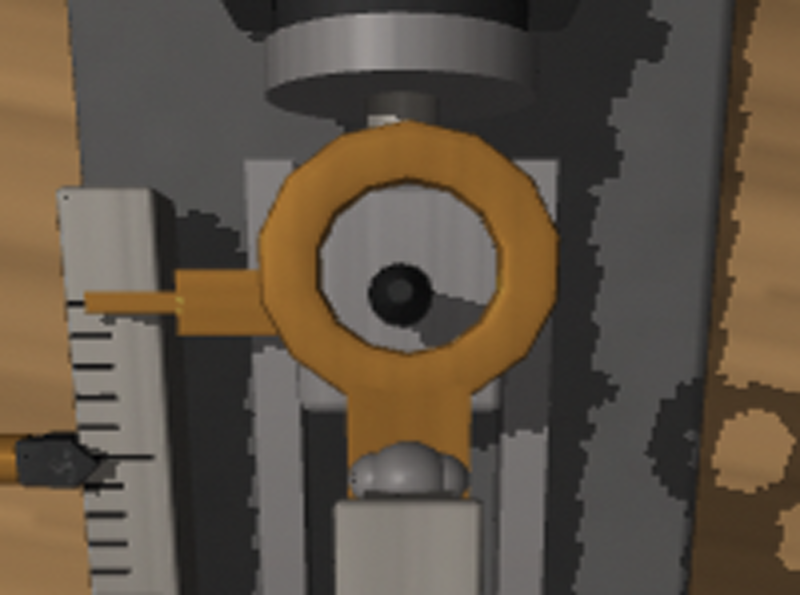

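The pin shows at crop (400,295), inside the ring's hole (centre (408,266)), within about 1 px of where my estimate puts it. I'll lower the ring over it.

{"fn": "play_rows", "kwargs": {"steps": [[[-0.001,-0.0007,0.01,0,0,0],[0,0,0.015,0,0,0],[0,0,0.015,0,0,0],[0,0,0.01,0,0,0],[0,0,0,0,0,0]]]}}

```text
t: 17.85
tcp_pos: [0.553, -0.0718, 0.069]
tool_rot: [0.995, 0.102, -0.001, -0.001]
force: [0.5, 0.2, -0.6]
finger_gap: 0.16
```

Run:
```python
from h import *
np.set_printoptions(precision=4,suppress=True)
w=snap('wrist','w13.png');s=manip.sense();r=R.from_quat(s['tool_rot'])
print(s['tcp_pos'],s['tool_rot'],s['force'])
ring=s['tcp_pos']+r.apply([.0878,-.0002,-.0035]);print('ring',ring,proj(w,ring))
print('pin foot/top px',proj(w,[.6405,-.0545,.05]),proj(w,[.6405,-.0545,.085]))
cv2.imwrite('pics/w13c.png',cv2.resize(w['img'][0:170,220:420],None,fx=4,fy=3.5,interpolation=cv2.INTER_CUBIC)[:,:,::-1])
```

```text
[ 0.5535 -0.072   0.0697] [ 0.9947  0.1025 -0.0006 -0.0003] [ 0.4583  0.6462 -0.551 ]
ring [ 0.6394 -0.0539  0.0731] [322.2304  75.1618]
pin foot/top px [323.8156  76.4368] [324.3434  70.5661]
```

View pics/w13c.png

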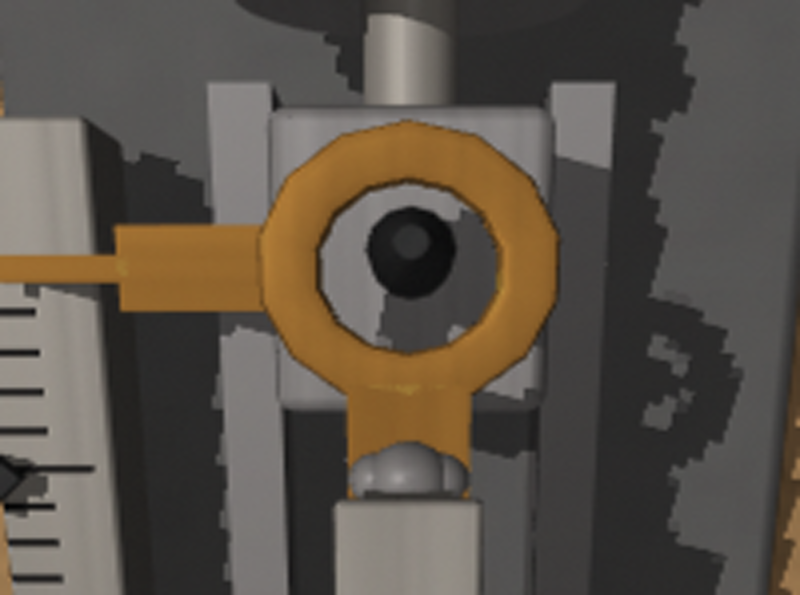

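The pin is inside the ring at (410,248), with no contact force. I'll lower the rest of the way.

{"fn": "play_rows", "kwargs": {"steps": [[[0,0,0.01,0,0,0],[0,0,0.007,0,0,0],[0,0,0.003,0,0,0],[0,0,0,0,0,0],[0,0,0,0,0,0],[0,0,0,0,0,0],[0,0,0,0,0,0]]]}}

```text
t: 18.77
tcp_pos: [0.5539, -0.0721, 0.0506]
tool_rot: [0.995, 0.102, 0.0, 0.0]
force: [0.8, -0.4, -0.6]
finger_gap: 0.16
```

Run:
```python
from h import *
np.set_printoptions(precision=4,suppress=True)
w=snap('wrist','w14.png');b=snap('scene');s=manip.sense();r=R.from_quat(s['tool_rot'])
print(s['tcp_pos'],s['tool_rot'],s['force'],s['t'])
ring=s['tcp_pos']+r.apply([.0878,-.0002,-.0035]);print('ring',ring,proj(w,ring))
cv2.imwrite('pics/w14c.png',cv2.resize(w['img'][0:170,220:420],None,fx=4,fy=3.5,interpolation=cv2.INTER_CUBIC)[:,:,::-1])
cv2.imwrite('pics/s14c.png',cv2.resize(b['img'][160:260,250:370],None,fx=6,fy=6,interpolation=cv2.INTER_CUBIC)[:,:,::-1])
```

```text
[ 0.5539 -0.0721  0.0505] [0.9947 0.1024 0.0001 0.    ] [-0.9439 -0.0867 -1.4416] 18.875
ring [ 0.6398 -0.054   0.0541] [321.6345  76.5607]
```

View pics/w14c.png

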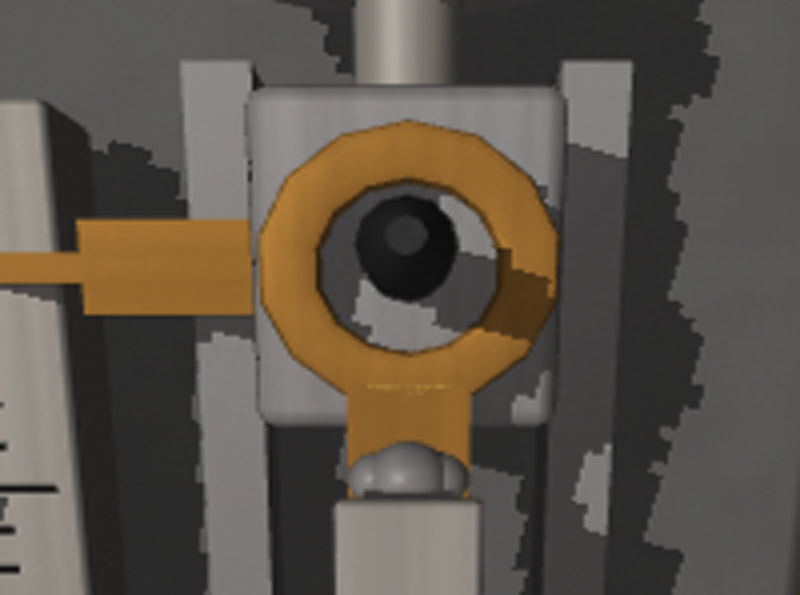

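View pics/s14c.png

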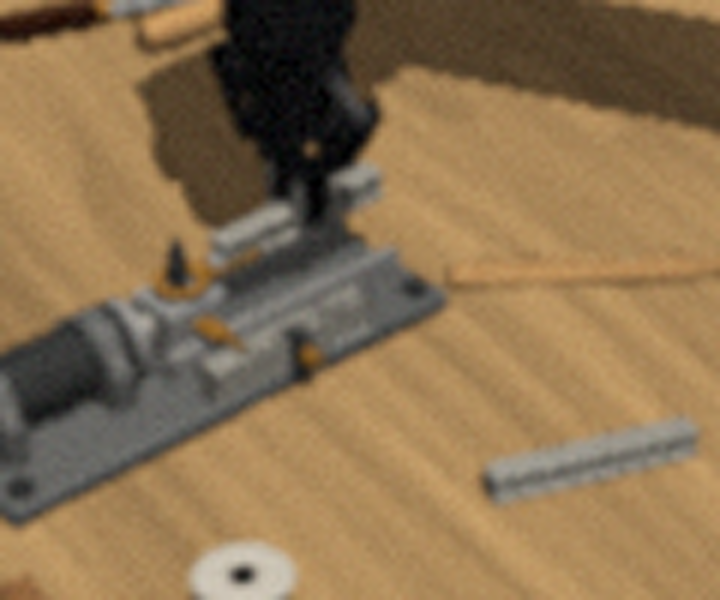

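{"fn": "play_rows", "kwargs": {"steps": [[[-0.002,0,0,0,0,0],[-0.004,0,0,0,0,0],[-0.004,0,0,0,0,0],[-0.005,0,0,0,0,0],[-0.005,0,0,0,0,0],[-0.004,0,0,0,0,0],[-0.002,0,0,0,0,0],[0,0,0,0,0,0]]]}}

```text
t: 19.88
tcp_pos: [0.5302, -0.0775, 0.0507]
tool_rot: [0.995, 0.102, 0.002, 0.001]
force: [5.7, 3.0, -3.2]
finger_gap: 0.156
```

```bash
cat > look.py <<'E'
from h import *
import sys
np.set_printoptions(precision=4,suppress=True)
n=sys.argv[1]
w=snap('wrist','w%s.png'%n);b=snap('scene');s=manip.sense();r=R.from_quat(s['tool_rot'])
print(s['tcp_pos'],s['tool_rot'],s['force'],s['t'],s['finger_gap'])
ring=s['tcp_pos']+r.apply([.0878,-.0002,-.0035]);print('ring',ring)
t=np.array([np.cos(.204),np.sin(.204)])
print('pin travel if drawn',(ring[:2]-np.array([.6405,-.0545]))@t+.005)
for n2 in('pointer','index'):
    for nm,p in(('w',w),('s',b)):
        print(n2,nm,[(np.round(q['point'],1),round(q['score'],2),atz(p,q['point'],.036)) for q in manip.pinpoint(n2,p)][:2])
cv2.imwrite('pics/w%sc.png'%n,cv2.resize(w['img'][0:170,180:380],None,fx=4,fy=3.5,interpolation=cv2.INTER_CUBIC)[:,:,::-1])
cv2.imwrite('pics/s%sc.png'%n,cv2.resize(b['img'][160:260,250:370],None,fx=6,fy=6,interpolation=cv2.INTER_CUBIC)[:,:,::-1])
E
python3 look.py 15
```

```text
[ 0.5302 -0.0775  0.0508] [0.9947 0.1023 0.0021 0.0006] [ 5.8599  2.4926 -2.3576] 19.975 0.16288315465691508
ring [ 0.6161 -0.0595  0.0546]
pin travel if drawn -0.019877337568185174
pointer w [(array([208. ,  68.6]), 0.71, array([ 0.6094, -0.003 ,  0.036 ]))]
pointer s [(array([292.6, 210.8]), 0.54, array([ 0.5987, -0.0391,  0.036 ]))]
index w [(array([210.2,  93.7]), 0.82, array([ 0.5977, -0.0052,  0.036 ])), (array([318.8, 104.2]), 0.68, array([ 0.604 , -0.0605,  0.036 ]))]
index s [(array([298.7, 215. ]), 0.4, array([ 0.593 , -0.0056,  0.036 ]))]
```

View pics/w15c.png

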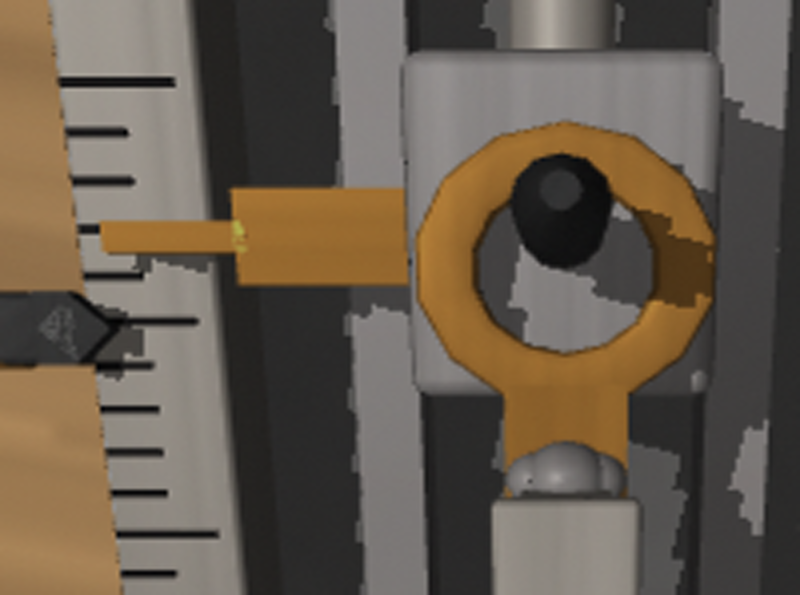

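View pics/s15c.png

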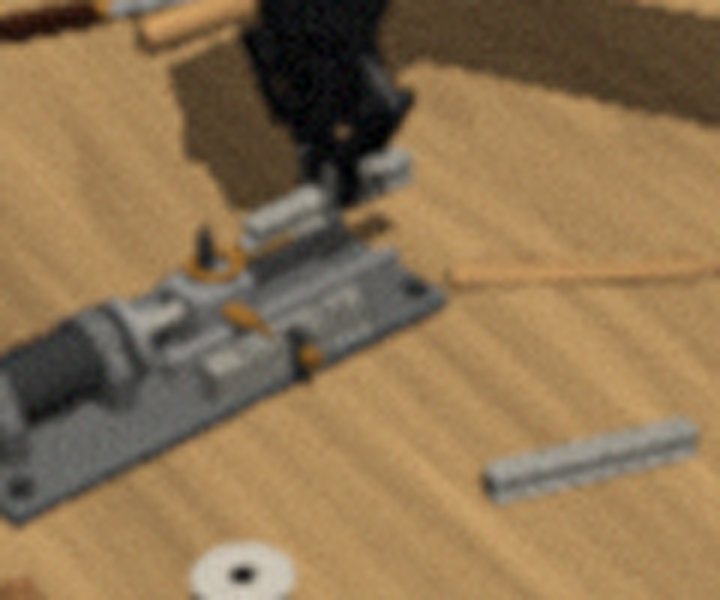

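{"fn": "play_rows", "kwargs": {"steps": [[[-0.002,0,0,0,0,0],[-0.003,0,0,0,0,0],[-0.003,0,0,0,0,0],[-0.002,0,0,0,0,0],[0,0,0,0,0,0],[0,0,0,0,0,0]]]}}

```text
t: 20.92
tcp_pos: [0.5212, -0.0796, 0.0508]
tool_rot: [0.995, 0.102, 0.003, 0.001]
force: [7.0, 3.7, -2.8]
finger_gap: 0.16
```

```bash
python3 look.py 16
```

```text
[ 0.5212 -0.0796  0.0508] [0.9947 0.1024 0.0028 0.0008] [ 6.2549  3.4591 -3.8419] 21.025 0.1618589188913119
ring [ 0.6071 -0.0615  0.0548]
pin travel if drawn -0.02915819927393014
pointer w [(array([207.5,  67.6]), 0.68, array([ 0.6008, -0.0047,  0.036 ])), (array([321.5,  63.6]), 0.64, array([ 0.6142, -0.06  ,  0.036 ]))]
pointer s [(array([294.9, 212.8]), 0.58, array([ 0.5977, -0.0241,  0.036 ]))]
index w [(array([205.6,  75.5]), 0.88, array([ 0.5969, -0.0041,  0.036 ]))]
index s [(array([242.8, 170.8]), 0.67, array([ 0.6345, -0.3951,  0.036 ])), (array([298.2, 214.1]), 0.49, array([ 0.5919, -0.0112,  0.036 ]))]
```

View pics/w16c.png

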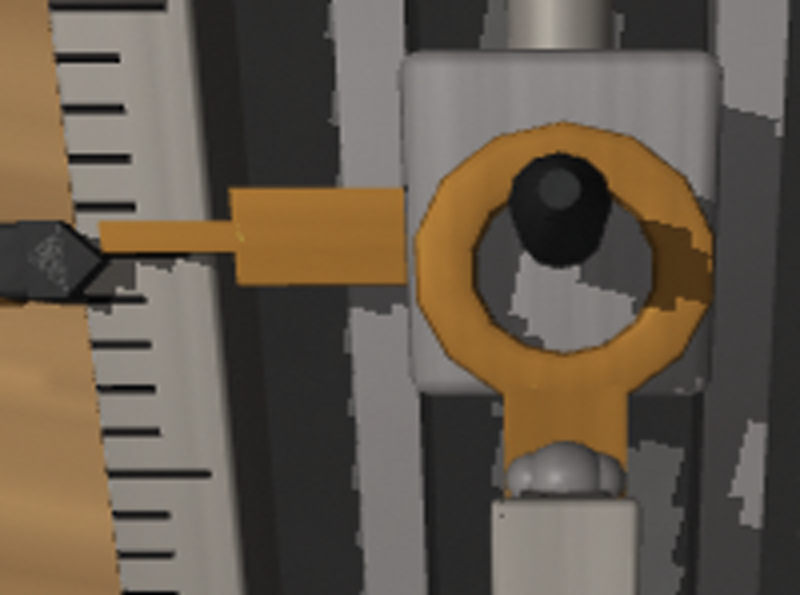

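{"fn": "play_rows", "kwargs": {"steps": [[[-0.001,0,0,0,0,0],[-0.001,0,0,0,0,0],[-0.001,0,0,0,0,0],[0,0,0,0,0,0],[0,0,0,0,0,0],[0,0,0,0,0,0],[0,0,0,0,0,0],[0,0,0,0,0,0]]]}}

```text
t: 22.22
tcp_pos: [0.5186, -0.0802, 0.0508]
tool_rot: [0.995, 0.102, 0.003, 0.001]
force: [7.5, 3.7, -4.4]
finger_gap: 0.159
```

{"fn": "play_rows", "kwargs": {"steps": [[[0,0,0,0,0,0],[0,0,0,0,0,0],[0,0,0,0,0,0],[0,0,0,0,0,0],[0,0,0,0,0,0],[0,0,0,0,0,0],[0,0,0,0,0,0],[0,0,0,0,0,0],[0,0,0,0,0,0],[0,0,0,0,0,0]]]}}

```text
t: 23.48
tcp_pos: [0.5187, -0.0802, 0.0508]
tool_rot: [0.995, 0.102, 0.003, 0.001]
force: [7.7, 2.9, -4.9]
finger_gap: 0.162
```

```bash
python3 look.py 17
```

```text
[ 0.5187 -0.0802  0.0509] [0.9947 0.1024 0.0032 0.0009] [ 7.3943  3.8295 -3.6252] 23.575 0.1606880661024944
ring [ 0.6046 -0.0621  0.0549]
pin travel if drawn -0.03172759964023064
pointer w [(array([207.9,  70.3]), 0.59, array([ 0.597 , -0.0056,  0.036 ]))]
pointer s [(array([297.4, 213.7]), 0.56, array([ 0.593 , -0.0148,  0.036 ])), (array([348. , 236.4]), 0.54, array([0.5171, 0.1817, 0.036 ]))]
index w [(array([206.6,  68.9]), 0.94, array([ 0.5975, -0.0049,  0.036 ]))]
index s [(array([297.7, 213.7]), 0.53, array([ 0.5922, -0.0143,  0.036 ]))]
```

View pics/w17c.png

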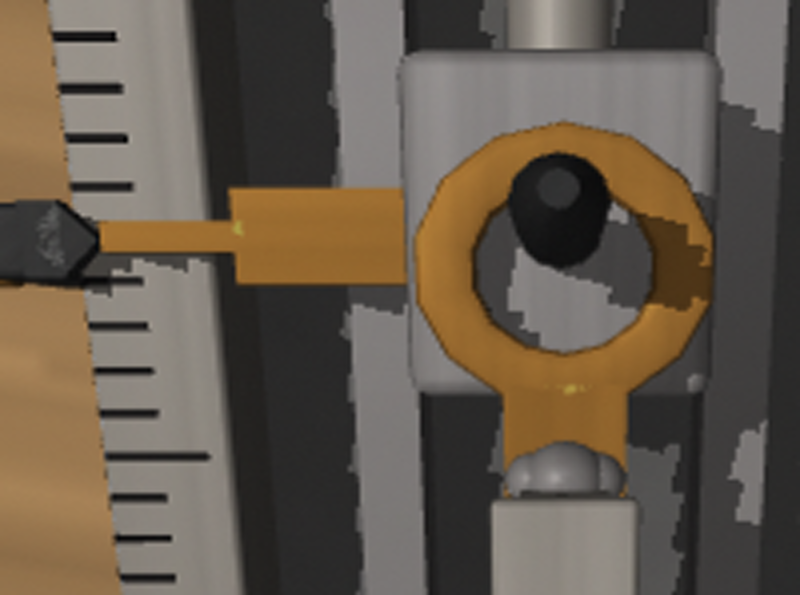

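View pics/s17c.png

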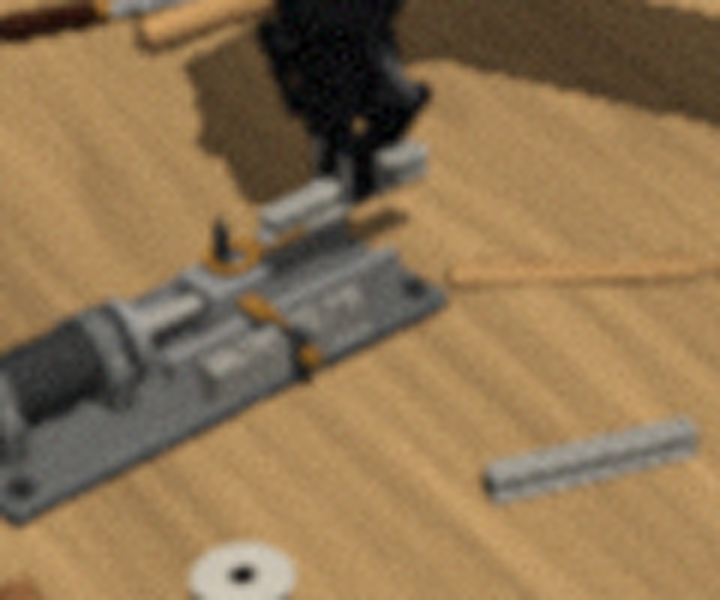

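The pointer tip (row 237) meets the clip's nose (row 238), the ring is drawn against the pin and low on it, and the load has been held for over a second. Handing in.

```bash
python3 -c "
from station import manip
s=manip.sense();print(s['force'],s['finger_gap'],abs(s['qd']).max());print(manip.sign_off())"
```

```text
[ 8.09158531  3.38933732 -3.91076634] 0.16146638188214346 0.0025792910766874655
the job is handed in; nothing more can be done
None
```

The hanger's ring is over the tester's pin, and I pulled it straight back until the pointer stood level with the index clip. The job was handed in with the gripper still holding the load; no verdict was reported.

**Last checks**
- **Pointer:** the tip stood within about 1 mm of the clip's nose in the wrist picture, after about 32 mm of estimated travel. It was held for more than a second before hand-in.
- **Pull:** the horizontal force at the wrist was about 8–9 N, close to the 8 N expected from the spring, plus about 4 N vertical that I did not trace. The arm was at rest.
- **Ring:** its underside was about 5 mm above the pin's foot. This comes from the arm's pose, not a direct measurement.
- **Gripper:** the fingers showed well clear of the slide in the scene picture.
- **Other things on the bench:** I saw no sign that any had moved, but I did not measure them.

**What went wrong or disagreed**
- **First grasp:** it closed on air. The pictures showed the fingertips about 35 mm higher than the stated 25 mm ahead of the TCP, so I went down by the pictures and the second grasp held. There was a brief 5 N push on the bench as the fingers closed.
- **Scene camera:** its network points for the pointer and index were up to about 10 mm from the wrist values. I relied on the wrist pictures.

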